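Clamp a tube handle in the hinged bench clamp

TASK

Clamp the aluminium tool handle for fitting: lift it off its wooden rest, lay it in the V of the open bench clamp with its middle in the clamp and let go, then swing the hinged cap fully down over it. After that swing the bolt up into the slot at the cap's free end until it stands upright, and last fold the cam lever right down flat over the cap. Do not knock the other things on the bench about.

Things in the scene. Friction and masses are not known exactly. Their poses are not given: they have to be found in the camera images.
- tube_mid (a point): middle (half-way along and on the axis) of the loose aluminium tube handle, 0.2 to 0.4 kg, balanced at its middle: a straight round bar 200 mm long, 34 mm in diameter, axis along this point's x. At -x a black rubber end; at +x a steel nose 25 mm long, 26 mm in diameter. It starts on the wooden rest; its nose may point either way in the clamp. Held off its middle it tips in the jaws.
- rest: fixed wooden V rest that carries the tube at the start; origin at the centre of its underside on the bench. Board 140 mm long along its x (the tube's axis), 100 mm wide, 22 mm thick, with two V cheeks 43 mm high at x = -64 to -48 and 48 to 64 mm; the tube is free between and outside them. The tube's axis lies 48 mm above the bench.
- saddle (a point): where the tube's middle belongs in the fixed grey clamp: on the seated tube's axis, 58 mm above the bench; x along the tube, z up, cap hinge on the +y side, swing bolt on -y. Two Vs at x = -38 to -26 and 26 to 38 mm, the gap between them free for fingers down to 32 mm above the bench; a tube lowered within 8 mm of the middle slides home. Two hinge lugs 90 mm high at y = 62 to 79 mm.
- cap_hinge (a point): point on the cap's hinge axis (the axis is the saddle's x): at x 0, y +70, z +22 mm in the saddle frame, 80 mm above the bench. Same axes as the saddle; it does not move.
- cap (a joint): angle of the cap, rad: 0 = shut, level over the tube; grows as its free end swings up and over to the +y side; stop at 2.1. It starts open at 1.75 to 2.05 (leaning back past upright, its end up to 220 mm above the bench: carry over it). The stiff hinge (0.22 N m) keeps it where it is left, so it must be pushed all the way down.
- cap_tip (a point): middle of the cap's free end, between its prongs, 125 mm from the hinge axis. The cap is a flat grey steel plate 44 mm wide (along the hinge axis), 10 mm thick, reaching 140 mm from the hinge axis; the last 30 mm is a fork with an 18 mm slot. Shut, its top is 87 mm above the bench. y points to the hinge, z is its outer normal (up when shut).
- bolt_pivot (a point): point on the swing bolt's pivot axis (parallel to the saddle's x): at x 0, y -52, z -24 mm in the saddle frame, 34 mm above the bench. Same axes as the saddle; it does not move.
- bolt (a joint): angle of the swing bolt, rad: 0 = lying out level to the -y side; grows as it swings up; 1.571 = upright in the slot; stop at 1.60. Starts at 0.15 to 0.6 and stays where it is left (0.13 N m friction).
- bolt_end (a point): axis of the cam at the bolt's outer end, 65 mm from the pivot. The bolt is a steel rod 12 mm in diameter; the cam is a barrel 24 mm in diameter and 38 mm wide along the pivot axis. It rests just on top of the shut cap when the bolt is upright (99 mm above the bench).
- lever (a joint): cam lever angle, rad, about the cam axis: 0 = in line with the bolt, as it starts (sticks up when the bolt is upright); grows as it folds towards the cap; at 1.55, its stop, it lies flat over the shut cap, pointing to the hinge side, its top 104 mm above the bench. Friction 0.25 N m: stays where left, and stays in line while the bolt is swung by it.
- lever_mid (a point): point in the middle of the steel cam lever, 45 mm from the cam axis. The lever is a flat bar 20 mm wide (along the pivot axis) and 10 mm thick, reaching 76 mm from the cam axis. y of this point points to the cam.
- block_at (a point): cork sanding block, loose, 45 x 75 x 30 mm; the point is at its centre. A bystander.
- jar_at (a point): glass jar with steel lid, loose, 70 mm in diameter and 100 mm high; the point is half-way up. A bystander.
- blank_at (a point): round wooden bowl blank, loose, 100 mm in diameter and 60 mm high; the point is at its centre. A bystander.
- hammer_at (a point): hammer lying on the bench, loose; the point is on its handle. A bystander.
- gouge_at (a point): wooden-handled tool lying on the bench, loose, 240 mm long; the point is on it. A bystander.
Mind the look-alikes: they are no part of the job. Of the things like the part that bears tube_mid, leave any that is purple; of the rest the larger one is meant.

How it is judged:
On the way, in this order (a step that is already met when the one before it is completed fails the run):
1. the tube lies in the V of the clamp and is let go (x of tube_mid in the frame of saddle between -0.03 and 0.03 m and y of tube_mid in the frame of saddle between -0.006 and 0.006 m and z of tube_mid in the frame of saddle between -0.006 and 0.006 m and angle between the x axis of tube_mid and the x axis of saddle, either way round below 0.1 rad and contact force between the fingers and tube below 0.3 N), for 0.2 s.
2. the cap is shut over the tube (value of joint cap below 0.07 rad), for 0.2 s.
3. the bolt stands in the cap's slot (value of joint bolt above 1.46 rad and value of joint cap below 0.07 rad), for 0.2 s.
4. the cam lever is folded flat over the cap (value of joint lever above 1.42 rad), for 0.2 s.
At the end, for the whole second after the job is handed in: The tube lies in the V (its middle within 30 mm along and 6 mm across and in height of the saddle point, axis within 0.1 rad), the cap is shut (below 0.07 rad), the bolt is upright in the slot (above 1.46 rad), the lever is flat over the cap (above 1.42 rad) and still (all of step 3 and x of tube_mid in the frame of saddle between -0.03 and 0.03 m and y of tube_mid in the frame of saddle between -0.006 and 0.006 m and z of tube_mid in the frame of saddle between -0.006 and 0.006 m and angle between the x axis of tube_mid and the x axis of saddle, either way round below 0.1 rad and value of joint lever above 1.42 rad and velocity of joint lever between -0.1 and 0.1 rad/s); the robot touches nothing.
It fails at once if the bolt is swung up before the cap is down (it would block the cap) (value of joint bolt above 1.2 rad and value of joint cap above 0.25 rad).
It fails at once if the lever is folded before the bolt is up in the slot (the cam would foul the cap) (value of joint lever above 0.7 rad and value of joint bolt below 1.2 rad).
It fails at once if a bystander is knocked away (distance of any of block_at, jar_at, blank_at, hammer_at, gouge_at from where it was at the start of the episode above 0.05 m).
It also fails if it takes over 72 s, if anything falls off the work surface, if the arm or the gripper's body presses on something with over 40 N, if the wrist force passes 120 N, or if a joint passes its speed limit or range.

ROBOT

A 6-joint arm with a two-finger parallel gripper is mounted at the origin on the work surface. World frame = base frame: x ahead of the robot, y to its left, z up, the work surface at z = 0. Lengths are in m, angles in rad, forces in N, time in s.
With the tool pointing down it reaches from about 0.3 to 0.825 m from the base axis. Payload 5.4 kg.
Tool frame: the origin (TCP) lies at the very end of the fingers, on their centre line; the grasp point (between the pads) lies 19 mm behind it; z points along the fingers, y is the line along which they close (so a half turn about z gives the same grasp; the last joint's range is limited). The gripper opens to 92 mm and grips with 3 to 60 N. Pads are 20 mm wide; open, the fingers measure 128 mm over their backs; the gripper's body (75 mm by 189 mm) begins 69 mm behind the grasp point.
Start: joints at [-1.547, 0.158, 1.597, -0, 1.386, -0.21], TCP at [0.133, -0.559, 0.215] pointing down, gripper open.
Joint ranges: [-2.91, 2.91], [-0.94, 2.29], [0.18, 2.7], [-1.29, 4.43], [0.17, 2.64], [-3, 3]. Speed limits (rad/s): [2.57, 2.57, 3.14, 3.14, 3.14, 3.14].

INTERFACE

Orientations are given as [roll, pitch, yaw] about the fixed x, y, z axes, in that order (R = Rz(yaw) Ry(pitch) Rx(roll)).
In Python, from cell import bot gives the robot as it stands.
- The arm moves only by the shell command python3 -m crank 'ROWS' [FORCE]. ROWS is JSON, a list of rows, each an object with "travel": the shift along the tool's x, y, z in mm, a list of three; "turn": the turn, a rotation vector about the tool's x, y, z in degrees, a list of three; "fingers": the finger opening in mm, from 0 to 91.9. In form: [{"travel": [dx, dy, dz], "turn": [rx, ry, rz], "fingers": fingers}, ...]. A call has exactly 10 rows; each row shifts and turns the commanded pose from where the row before left it, along the tool's axes as they then stand; what a row does not reach is not made up. A row lasts 1/12 s, in which the tool goes at most 41.7 mm and 7.16 degrees, less where a joint would pass 70% of its speed; a pose out of reach is approached as far as the arm can. A call with a gripper value outside its range is refused whole. The fingers move at their own pace and stop on an object; FORCE is the grip in N (left out, the last holds). Time passes only in rows, so rows that do not move let the fingers close, or fill a call up. It gives the time, the measured TCP pose, the force, the opening and the grip force at its end, in the units of the state.
- bot.state(): the state, without advancing time (a new reading comes with each control period).
- bot.capture(name): name is "side" or "top" or "wrist"; returns the picture (384x512x3 uint8, blue, green, red); there is no depth.
- bot.camera_params(name): a dict with "camera_matrix" (3x3 intrinsics, pixels), "R" (3x3) and "t" (3): a world point X has camera coordinates R X + t; the wrist camera has in their place "T_tool_cam" (4x4, takes a point from camera to tool coordinates, whose origin is the TCP and whose axes are the flange's). Camera axes: x right, y down, z forward; pixel columns grow to the right and rows downward; lengths in m; the calibration is good to about 2 mm. A picture is of the moment at which its call begins: read the wrist's pose just before it. camera_params takes no time and is no camera call.
- bot.close_job(): hands the job in; it is judged then, once.
The state is a dict: "time": time; "joint_positions": joint angles; "joint_vel": joint speeds; "tau": joint torques, N m; "eef_pos": TCP position; "eef_rot": TCP orientation; "force": force on the tool from outside, world axes, zero at the start; "moment": the same for the moment, N m; "width": finger opening in m; "grip_force": force on a finger pad.
Only numpy, scipy, OpenCV 4.12 (cv2) and the standard library are available. Lean on these libraries where they do the work, as an engineer would, in place of code of your own. Each camera call takes 0.05 s, during which the arm holds its last target. There are 200 camera calls.

## Working session

There is one attempt and no reset: what is moved stays moved. The work goes in short steps, Python scripts to look and compute and a shell command to move; the robot and the scene stay as the last step left them, time stands still between calls to the robot, and variables do not carry over. Pictures are saved under pics/ and viewed, at most 14 in all, crops included, and the job is handed in when it is done.

```bash
mkdir -p pics; ls
python3 - <<'E'
from cell import bot
import cv2,numpy as np
s=bot.state();print(s)
for n in("side","top"):
    im=bot.capture(n);cv2.imwrite(f"pics/{n}0.png",im);p=bot.camera_params(n);print(n,{k:np.round(v,4).tolist() if not isinstance(v,(str,)) else v for k,v in p.items()})
print(bot.camera_params("wrist"))
E
```

```text
pics
{'time': 0.0, 'joint_positions': array([-1.54712800e+00,  1.59080086e-01,  1.59821593e+00, -4.45528458e-06,
        1.38618267e+00, -2.10081116e-01]), 'joint_vel': array([-4.77832234e-04, -4.32421707e-04, -7.85602859e-04,  4.26506222e-05,
       -8.62882668e-05,  1.81523874e-04]), 'tau': array([ 1.34468264e-03, -3.85568368e+01, -3.22108948e+01,  7.03647640e-02,
        3.76980496e-02, -1.30161011e-04]), 'eef_pos': array([ 0.1331589 , -0.55873171,  0.21360964]), 'eef_rot': array([-3.13974717e+00, -3.89030082e-04,  2.33749908e-01]), 'force': array([ 0.78911018, -0.05073005, -0.56516509]), 'moment': array([-0.06173894,  0.01288906,  0.02427411]), 'grip_force': 0.0, 'width': 0.09216658287202655}
side {'camera_matrix': [[387.2664, 0.0, 257.3123], [0.0, 387.2664, 186.3391], [0.0, 0.0, 1.0]], 'R': [[-0.8027, -0.5963, -0.0032], [-0.4564, 0.6178, -0.6403], [0.3838, -0.5126, -0.7681]], 't': [0.401, 0.3165, 0.9557]}
top {'camera_matrix': [[449.9886, 0.0, 253.5182], [0.0, 449.9886, 193.1034], [0.0, 0.0, 1.0]], 'R': [[-0.0175, -0.9997, 0.0163], [-0.989, 0.0149, -0.147], [0.1467, -0.0187, -0.989]], 't': [-0.0579, 0.5259, 1.1921]}
{'camera_matrix': array([[291.45880421,   0.        , 254.0542768 ],
       [  0.        , 291.45880421, 188.56436798],
       [  0.        ,   0.        ,   1.        ]]), 'T_tool_cam': array([[-1.77753638e-03, -9.72161717e-01, -2.34304155e-01,
         6.47641182e-02],
       [ 9.99998417e-01, -1.74691083e-03, -3.38251478e-04,
         1.56680745e-03],
       [-8.04733294e-05, -2.34304385e-01,  9.72163283e-01,
        -1.70423978e-01],
       [ 0.00000000e+00,  0.00000000e+00,  0.00000000e+00,
         1.00000000e+00]])}
```

View pics/top0.png

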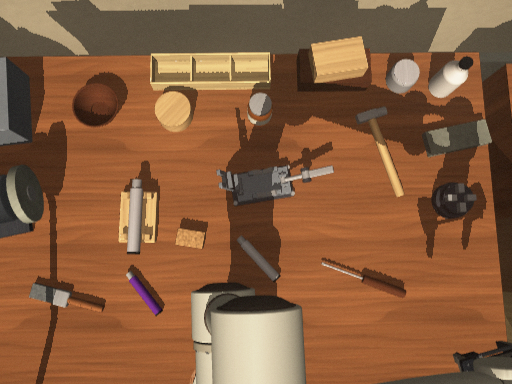

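View pics/side0.png

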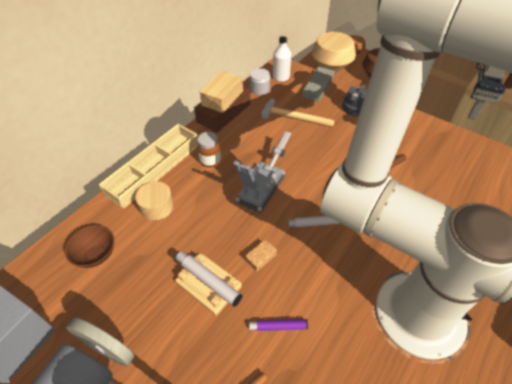

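The top view shows the tube on its rest at about (136,215), nose up the image (+x). The clamp is at (262,184), with the bolt and lever to the right and the hinge to the left. The purple and small dark bars are look-alikes. I'll enlarge the tube and clamp in both views.

Run:
```python
import cv2,numpy as np
t=cv2.imread("pics/top0.png");s=cv2.imread("pics/side0.png")
def c(im,x,y,w,h,k):return cv2.resize(im[y:y+h,x:x+w],None,fx=k,fy=k,interpolation=cv2.INTER_CUBIC)
a=np.hstack([c(t,105,165,66,100,3),c(t,210,155,130,60,4.6)[:300] if 0 else cv2.copyMakeBorder(c(t,210,155,130,60,4.6),0,24,0,0,cv2.BORDER_CONSTANT)])
b=np.hstack([c(s,165,240,90,75,4)[:300],c(s,225,125,75,90,10/3)])
W=max(a.shape[1],b.shape[1])
f=lambda m:cv2.copyMakeBorder(m,0,0,0,W-m.shape[1],cv2.BORDER_CONSTANT)
o=np.vstack([f(a),f(b)]);print(o.shape);cv2.imwrite("pics/crop0.png",o)
```

```text
(600, 796, 3)
```

View pics/crop0.png

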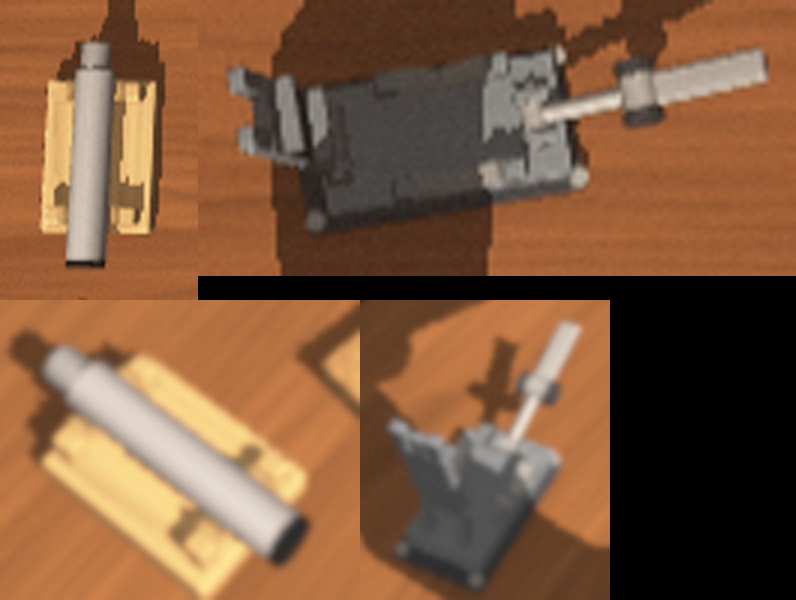

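The crops show the tube's ends at top pixels (137,179) and (133.3,253.3). The cam is at top (306,174.6) and side (279,151.4), and the lever end at top (333.7,169) and side (288.6,132.5). The cap prongs are at top (218.7,172) and (221.3,187.2). I'll fit the poses from these.

```bash
cat > h.py <<'E'
import numpy as np,cv2
from scipy.spatial.transform import Rotation as Ro
from scipy.optimize import least_squares
from cell import bot
def cam(n,st=None):
    p=bot.camera_params(n);K=np.array(p["camera_matrix"])
    if n!="wrist":return K,np.array(p["R"]),np.array(p["t"])
    st=st or bot.state();T=np.eye(4);T[:3,:3]=Ro.from_euler("xyz",st["eef_rot"]).as_matrix();T[:3,3]=st["eef_pos"]
    C=np.linalg.inv(T@np.array(p["T_tool_cam"]));return K,C[:3,:3],C[:3,3]
def proj(c,X):
    K,R,t=c;q=(R@np.atleast_2d(X).T).T+t;q=q@K.T;return q[:,:2]/q[:,2:]
def onz(c,px,z):
    K,R,t=c;d=R.T@np.linalg.inv(K)@np.array([px[0],px[1],1.]);o=-R.T@t;return o+d*(z-o[2])/d[2]
def tz(a):return np.array([[np.cos(a),-np.sin(a),0],[np.sin(a),np.cos(a),0],[0,0,1]])
def pts(v):  # saddle x,y,yaw,cap,bolt -> world pts
    x,y,w,c,b=v;R=tz(w);o=np.array([x,y,.058])
    f=lambda px,r:np.array([px,.070-r*np.cos(c),.022+r*np.sin(c)])
    g=lambda r:np.array([0,-.052-r*np.cos(b),-.024+r*np.sin(b)])
    return {k:o+R@p for k,p in dict(P1=f(.0155,.14),P2=f(-.0155,.14),cam=g(.065),lend=g(.141),tip=f(0,.125),lmid=g(.11)).items()}
def tcp(px,py,pz,yaw):  # travel in tool axes from present to given pos, turn about z
    st=bot.state();R=Ro.from_euler("xyz",st["eef_rot"]);return (R.inv().apply(np.array([px,py,pz])-st["eef_pos"])*1000).round(1)
E
python3 - <<'E'
from h import *
ct,cs=cam("top"),cam("side")
for z in(.048,):
    a,b=onz(ct,(137,180),z),onz(ct,(133.3,253),z);print("tube",a,b,(a+b)/2,np.linalg.norm(a-b),np.degrees(np.arctan2(*(a-b)[1::-1])))
# side view tube ends
sa=(165+62/4,240+62/4);sb=(165+290/4,240+238/4)
a,b=onz(cs,sa,.048),onz(cs,sb,.048);print("side",a,b,(a+b)/2,np.linalg.norm(a-b))
obs=[(ct,"cam",(306,174.6)),(ct,"lend",(333.7,169.2)),(cs,"cam",(279,151.4)),(cs,"lend",(288.6,132.5)),(ct,"P1",(218.7,172)),(ct,"P2",(221.3,187.2))]
def res(v):
    p=pts(v);return np.concatenate([(proj(c,p[k])[0]-u) for c,k,u in obs])
r=least_squares(res,[.45,0,0,1.9,.4]);print(r.x,res(r.x).reshape(-1,2).round(1).tolist())
for k,v in pts(r.x).items():print(k,v.round(3),proj(cs,v)[0].round(1))
E
```

```text
tube [0.56441799 0.24965969 0.048     ] [0.36783674 0.25542667 0.048     ] [0.46612736 0.25254318 0.048     ] 0.19666581896073876 -1.6803677718216354
side [0.56538475 0.24688724 0.048     ] [0.37123537 0.2524839  0.048     ] [0.46831006 0.24968557 0.048     ] 0.19423002383497853
[ 0.5513732  -0.09900571  0.16116961  1.90331078  0.36097052] [[0.2, 0.6], [-0.0, -0.5], [-0.1, 0.6], [0.0, -0.2], [0.2, 1.2], [-0.2, -1.3]]
P1 [0.548 0.018 0.212] [237.8 163.5]
P2 [0.518 0.013 0.212] [248.4 167.5]
cam [ 0.569 -0.21   0.057] [278.9 152. ]
lend [ 0.581 -0.281  0.084] [288.6 132.3]
tip [0.534 0.01  0.198] [244.1 168. ]
lmid [ 0.576 -0.252  0.073] [284.7 140.2]
```

The fit agrees to about 1 px. The saddle is at about (0.551,-0.099) with yaw 9.2°, cap 1.90 and bolt 0.36. The tube middle is at about (0.467,0.251) with axis yaw -1.7°. I'm moving above the tube now.

```bash
python3 -m crank '[{"travel":[0,0,-5],"turn":[0,0,5],"fingers":91},{"travel":[0,0,-5],"turn":[0,0,5],"fingers":91},{"travel":[0,0,-5],"turn":[0,0,5],"fingers":91},{"travel":[13,-34,0],"turn":[0,0,0],"fingers":91},{"travel":[13,-34,0],"turn":[0,0,0],"fingers":91},{"travel":[13,-34,0],"turn":[0,0,0],"fingers":91},{"travel":[13,-34,0],"turn":[0,0,0],"fingers":91},{"travel":[13,-34,0],"turn":[0,0,0],"fingers":91},{"travel":[13,-34,0],"turn":[0,0,0],"fingers":91},{"travel":[13,-34,0],"turn":[0,0,0],"fingers":91}]' 30
python3 -m crank '[{"travel":[13,-34,0],"turn":[0,0,0],"fingers":91},{"travel":[13,-34,0],"turn":[0,0,0],"fingers":91},{"travel":[13,-34,0],"turn":[0,0,0],"fingers":91},{"travel":[13,-34,0],"turn":[0,0,0],"fingers":91},{"travel":[13,-34,0],"turn":[0,0,0],"fingers":91},{"travel":[13,-34,0],"turn":[0,0,0],"fingers":91},{"travel":[13,-34,0],"turn":[0,0,0],"fingers":91},{"travel":[13,-34,0],"turn":[0,0,0],"fingers":91},{"travel":[13,-34,0],"turn":[0,0,0],"fingers":91},{"travel":[13,-34,0],"turn":[0,0,0],"fingers":91}]'
python3 -c "
from h import *
print(bot.state()['time'],tcp(.4665,.251,.2,0))"
```

```text
time: 0.93
eef_pos: [0.231, -0.3221, 0.229]
eef_rot: [-3.141, 0.0, -0.029]
force: [1.4, -0.9, 1.2]
width: 0.0908
grip_force: 0.0
time: 1.77
eef_pos: [0.3704, 0.0142, 0.2295]
eef_rot: [3.141, -0.0, -0.028]
force: [1.7, -0.6, 0.3]
width: 0.0909
grip_force: 0.0
1.7667 [  89.5 -239.3   29.4]
```

```bash
python3 -m crank '[{"travel":[11,-30,0],"turn":[0,0,0],"fingers":91},{"travel":[11,-30,0],"turn":[0,0,0],"fingers":91},{"travel":[11,-30,4],"turn":[0,0,0],"fingers":91},{"travel":[11,-30,5],"turn":[0,0,0],"fingers":91},{"travel":[11,-30,5],"turn":[0,0,0],"fingers":91},{"travel":[11,-30,5],"turn":[0,0,0],"fingers":91},{"travel":[11,-30,5],"turn":[0,0,0],"fingers":91},{"travel":[10,-25,5],"turn":[0,0,0],"fingers":91},{"travel":[0,0,0],"turn":[0,0,0],"fingers":91},{"travel":[0,0,0],"turn":[0,0,0],"fingers":91}]'
python3 - <<'E'
from h import *
st=bot.state();c=cam("wrist",st);im=bot.capture("wrist")
for p in([.4665+.1,.248,.048],[.4665-.1,.254,.048],[.4665,.251,.048]):print(proj(c,p)[0].round(1))
cv2.imwrite("pics/w1.png",im);print(tcp(.4665,.251,.037,0),st['time'])
E
```

```text
time: 2.6
eef_pos: [0.4632, 0.2453, 0.1995]
eef_rot: [3.141, 0.002, -0.026]
force: [0.4, 0.1, -0.6]
width: 0.0912
grip_force: 0.0
[247.   80.5]
[247.6 256.5]
[247.3 174.8]
[  3.3  -6.7 163. ] 2.6
```

View pics/w1.png

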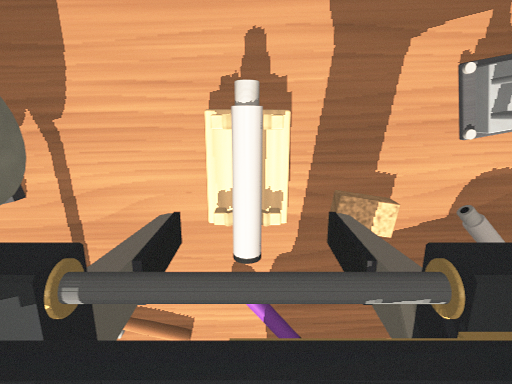

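The wrist view shows the tube upright in the image, nose end at (247,81) and rear at (247,260). That matches the projection, so I'll descend and grip.

```bash
python3 -m crank '[{"travel":[3,-6,20],"turn":[0,0,0],"fingers":91},{"travel":[0,0,30],"turn":[0,0,0],"fingers":91},{"travel":[0,0,30],"turn":[0,0,0],"fingers":91},{"travel":[0,0,30],"turn":[0,0,0],"fingers":91},{"travel":[0,0,25],"turn":[0,0,0],"fingers":91},{"travel":[0,0,18],"turn":[0,0,0],"fingers":91},{"travel":[0,0,10],"turn":[0,0,0],"fingers":91},{"travel":[0,0,0],"turn":[0,0,0],"fingers":50},{"travel":[0,0,0],"turn":[0,0,0],"fingers":30},{"travel":[0,0,0],"turn":[0,0,0],"fingers":20}]' 45
python3 -m crank '[{"travel":[0,0,0],"turn":[0,0,0],"fingers":10},{"travel":[0,0,0],"turn":[0,0,0],"fingers":10},{"travel":[0,0,0],"turn":[0,0,0],"fingers":10},{"travel":[0,0,0],"turn":[0,0,0],"fingers":10},{"travel":[0,0,0],"turn":[0,0,0],"fingers":10},{"travel":[0,0,0],"turn":[0,0,0],"fingers":10},{"travel":[0,0,0],"turn":[0,0,0],"fingers":10},{"travel":[0,0,0],"turn":[0,0,0],"fingers":10},{"travel":[0,0,0],"turn":[0,0,0],"fingers":10},{"travel":[0,0,0],"turn":[0,0,0],"fingers":10}]'
```

```text
time: 3.48
eef_pos: [0.4684, 0.2506, 0.0394]
eef_rot: [-3.141, -0.003, -0.029]
force: [-0.5, -0.3, -0.4]
width: 0.0734
grip_force: 0.0
time: 4.32
eef_pos: [0.4673, 0.2531, 0.0384]
eef_rot: [-3.137, -0.001, -0.029]
force: [-1.9, 8.4, 2.3]
width: 0.0331
grip_force: 45.0
```

```bash
python3 -m crank '[{"travel":[0,0,-8],"turn":[0,0,0],"fingers":10},{"travel":[0,0,-18],"turn":[0,0,0],"fingers":10},{"travel":[0,0,-28],"turn":[0,0,0],"fingers":10},{"travel":[0,0,-30],"turn":[0,0,0],"fingers":10},{"travel":[0,0,-30],"turn":[0,0,0],"fingers":10},{"travel":[0,0,-30],"turn":[0,0,0],"fingers":10},{"travel":[0,0,-30],"turn":[0,0,0],"fingers":10},{"travel":[0,0,-28],"turn":[0,0,0],"fingers":10},{"travel":[0,0,-18],"turn":[0,0,-5.5],"fingers":10},{"travel":[0,0,-6],"turn":[0,0,-5.5],"fingers":10}]'
python3 - <<'E'
from h import *
st=bot.state();im=bot.capture("wrist");cv2.imwrite("pics/w2.png",im)
print(tcp(.5514,-.099,.262,0),st)
E
```

```text
time: 5.15
eef_pos: [0.4683, 0.2508, 0.2674]
eef_rot: [-3.142, -0.005, 0.168]
force: [0.4, -0.0, -2.5]
width: 0.0329
grip_force: 45.0
[ 21.8 358.9   5.1] {'time': 5.15, 'joint_positions': array([ 2.64265736e-01,  8.07125237e-03,  1.65277492e+00, -4.57100680e-04,
        1.47544661e+00,  1.66670662e+00]), 'joint_vel': array([ 4.41146783e-04, -1.29926517e-02, -5.48103286e-02,  1.00149528e-03,
        1.09886458e-01, -1.15169586e+00]), 'tau': array([ 3.99553345e-02, -3.43100166e+01, -3.36208928e+01, -3.44893902e-03,
        1.23688364e-01,  1.31310470e+00]), 'eef_pos': array([0.46827275, 0.25077221, 0.26740594]), 'eef_rot': array([-3.14153828, -0.0053191 ,  0.16839761]), 'force': array([ 0.36566599, -0.04346002, -2.50188259]), 'moment': array([ 0.03416553, -0.0364826 , -0.01652401]), 'grip_force': 44.99736428260803, 'width': 0.03290342885533369}
```

View pics/w2.png

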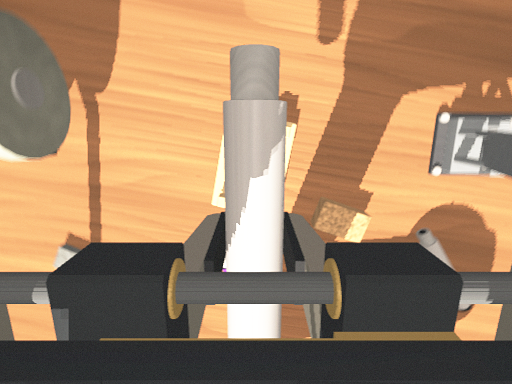

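The tube is held straight, with its nose end at about (254,47). I'll work out its offset along the jaws.

Run:
```python
from h import *
p=bot.camera_params("wrist");K=p["camera_matrix"];T=np.linalg.inv(p["T_tool_cam"])
c=(K,T[:3,:3],T[:3,3])
for px in((254,46),(254,48)):
    print(onz(c,px,-.0226))
print("shoulder",onz(c,(254,101),-.0266))
print(proj(c,[[.1,0,-.0226],[.075,0,-.0266]]))
```

```text
[ 0.09767424  0.00166005 -0.0226    ]
[ 0.0968141   0.00165848 -0.0226    ]
shoulder [ 0.0728321   0.00161542 -0.0266    ]
[[250.41956915  40.56926176]
 [250.56609936  96.21367767]]
```

```bash
python3 -m crank '[{"travel":[2.4,25,0],"turn":[0,0,0],"fingers":10},{"travel":[2.4,36,0],"turn":[0,0,0],"fingers":10},{"travel":[2.4,40,0],"turn":[0,0,0],"fingers":10},{"travel":[2.4,40,0],"turn":[0,0,0],"fingers":10},{"travel":[2.4,40,0],"turn":[0,0,0],"fingers":10},{"travel":[2.4,40,0],"turn":[0,0,0],"fingers":10},{"travel":[2.4,40,0],"turn":[0,0,0],"fingers":10},{"travel":[2.4,40,0],"turn":[0,0,0],"fingers":10},{"travel":[2.4,36,0],"turn":[0,0,0],"fingers":10},{"travel":[2.4,22,0],"turn":[0,0,0],"fingers":10}]'
python3 -m crank '[{"travel":[0,0,0],"turn":[5,0,0],"fingers":10},{"travel":[0,0,0],"turn":[6,0,0],"fingers":10},{"travel":[0,0,0],"turn":[6,0,0],"fingers":10},{"travel":[0,0,0],"turn":[0,0,0],"fingers":10},{"travel":[0,0,0],"turn":[0,0,0],"fingers":10},{"travel":[0,0,0],"turn":[0,0,0],"fingers":10},{"travel":[0,0,0],"turn":[0,0,0],"fingers":10},{"travel":[0,0,0],"turn":[0,0,0],"fingers":10},{"travel":[0,0,0],"turn":[0,0,0],"fingers":10},{"travel":[0,0,0],"turn":[0,0,0],"fingers":10}]'
python3 - <<'E'
from h import *
st=bot.state();im=bot.capture("wrist");cv2.imwrite("pics/w3.png",im)
import pickle;pickle.dump(st,open("w3.pkl","wb"))
c=cam("wrist",st);v=[.5514,-.099,.161,1.903,.361]
for k,q in pts(v).items():print(k,proj(c,q)[0].round(1))
R=tz(.161);o=np.array([.5514,-.099,.058])
for l in([0,0,0],[.1,0,0],[.0,.07,.022],[.022,.07,.022],[.038,.062,.032],[.038,.079,.032],[0,-.052,-.024]):print(l,proj(c,o+R@np.array(l))[0].round(1))
E
```

```text
time: 6.03
eef_pos: [0.5486, -0.1033, 0.2621]
eef_rot: [3.141, 0.003, 0.159]
force: [0.5, 1.2, -3.5]
width: 0.0331
grip_force: 45.0
time: 6.87
eef_pos: [0.5493, -0.099, 0.2639]
eef_rot: [-2.846, -0.0, 0.165]
force: [-0.4, -0.2, -2.5]
width: 0.0329
grip_force: 45.0
P1 [144.9 173.1]
P2 [147.8 206.7]
cam [396.9 173.9]
lend [477.8 182.6]
tip [160.4 187.1]
lmid [442.  178.7]
[0, 0, 0] [300.3 169.1]
[0.1, 0, 0] [303.6  86.5]
[0.0, 0.07, 0.022] [242.8 169. ]
[0.022, 0.07, 0.022] [242.7 151.7]
[0.038, 0.062, 0.032] [246.2 139.5]
[0.038, 0.079, 0.032] [233.  139.2]
[0, -0.052, -0.024] [342.9 168.2]
```

View pics/w3.png

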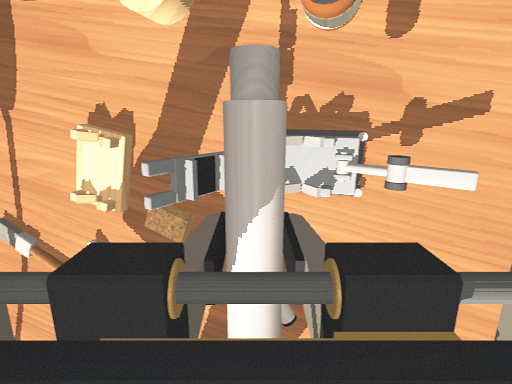

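The wrist view over the clamp shows the cam at (398,173), the lever end at (477,181.5) and the prong ends at (146,168.5) and (147,200). I'll refit with these added.

Run:
```python
from h import *
import pickle
st=pickle.load(open("w3.pkl","rb"));cw=cam("wrist",st);ct,cs=cam("top"),cam("side")
obs=[(ct,"cam",(306,174.6)),(ct,"lend",(333.7,169.2)),(cs,"cam",(279,151.4)),(cs,"lend",(288.6,132.5)),(ct,"P1",(218.7,172)),(ct,"P2",(221.3,187.2)),
(cw,"cam",(398,173)),(cw,"lend",(477,181.5)),(cw,"P1",(145.5,168.5)),(cw,"P2",(147,200))]
def res(v):
    p=pts(v);return np.concatenate([(proj(c,p[k])[0]-u) for c,k,u in obs])
r=least_squares(res,[.45,0,0,1.9,.4],loss="soft_l1");print(r.x,res(r.x).reshape(-1,2).round(1).tolist())
x,y,w=r.x[:3];R=tz(w)
t=np.radians(17)
# tilted tool: axis lies 9.6mm back along tool z
tr=Ro.from_euler("xyz",st["eef_rot"]);
off=tr.apply([-.0025,0.0016,-.0096]);print("tube mid now",st["eef_pos"]+off, "tool x dir",tr.apply([1,0,0]))
tgt=np.array([x,y,.058])
for dz in(.05,0):print("travel",dz,tr.inv().apply(tgt+[0,0,dz]-st["eef_pos"]-off)*1000, "TCP",tgt-off)
print(w,Ro.from_euler("xyz",st["eef_rot"]).as_euler("xyz")[2])
```

```text
[ 0.55415036 -0.09856979  0.14671151  1.90126537  0.33514709] [[0.3, 0.2], [0.2, -0.4], [-0.3, 0.7], [0.1, 0.3], [0.1, -0.7], [-0.5, -3.2], [-0.7, -0.3], [0.8, 0.3], [-0.6, -0.3], [0.4, 2.0]]
tube mid now [ 0.5475667  -0.10363778  0.27266388] tool x dir [9.86414365e-01 1.64275794e-01 4.06175760e-04]
travel 0.05 [  7.25988522  44.25885201 158.65582546] TCP [ 0.5559087 -0.0938881  0.0492845]
travel 0 [  7.23957643  58.83563866 206.48381808] TCP [ 0.5559087 -0.0938881  0.0492845]
0.14671150514286094 0.16502379986415017
```

```bash
python3 -m crank '[{"travel":[1,6,14],"turn":[0,0,1],"fingers":10},{"travel":[1,7,25],"turn":[0,0,0],"fingers":10},{"travel":[1,7,25],"turn":[0,0,0],"fingers":10},{"travel":[1,7,25],"turn":[0,0,0],"fingers":10},{"travel":[1,7,25],"turn":[0,0,0],"fingers":10},{"travel":[1,7,20],"turn":[0,0,0],"fingers":10},{"travel":[1,4,14],"turn":[0,0,0],"fingers":10},{"travel":[0,0,0],"turn":[0,0,0],"fingers":10},{"travel":[0,0,0],"turn":[0,0,0],"fingers":10},{"travel":[0,0,0],"turn":[0,0,0],"fingers":10}]'
python3 - <<'E'
from h import *
print(tcp(.5559,-.0938,.0493,0))
ims=[bot.capture(n) for n in("side","top","wrist")]
def c(im,x,y,w,h,k):return cv2.resize(im[y:y+h,x:x+w],None,fx=k,fy=k,interpolation=cv2.INTER_CUBIC)
o=np.vstack([np.hstack([c(ims[0],200,120,100,75,4),c(ims[1],205,130,100,75,4)]),c(ims[2],56,140,400,150,2)]);print(o.shape);cv2.imwrite("pics/c4.png",o)
E
```

```text
time: 7.75
eef_pos: [0.5563, -0.0988, 0.1103]
eef_rot: [-2.846, 0.003, 0.147]
force: [-0.7, -0.1, -3.0]
width: 0.0331
grip_force: 45.0
[ 0.5 12.9 59.8]
(600, 800, 3)
```

View pics/c4.png

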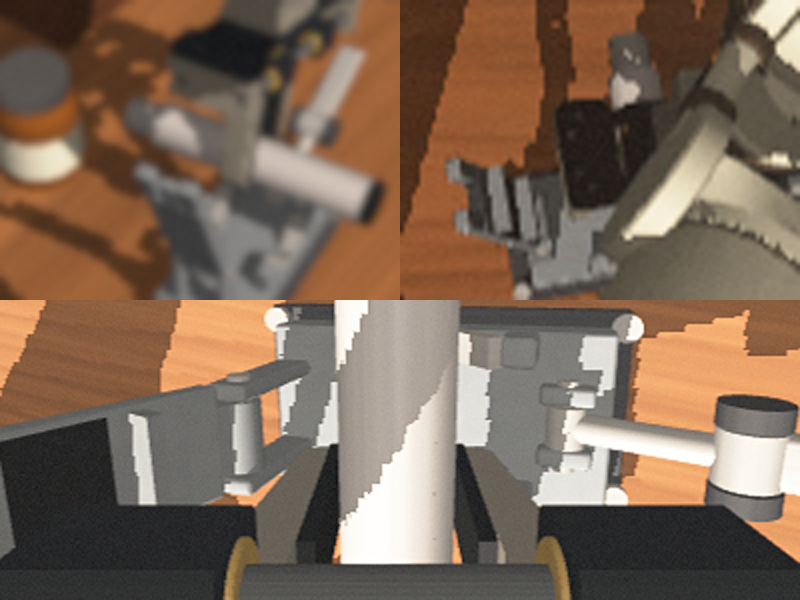

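The crops show the tube above the Vs, clear of the cap on the left and the bolt on the right. I'll lower it the rest of the way slowly.

```bash
python3 -m crank '[{"travel":[0,2,10],"turn":[0,0,0],"fingers":10},{"travel":[0,3,12],"turn":[0,0,0],"fingers":10},{"travel":[0,3,12],"turn":[0,0,0],"fingers":10},{"travel":[0,2,8],"turn":[0,0,0],"fingers":10},{"travel":[0,1,5],"turn":[0,0,0],"fingers":10},{"travel":[0,1,4],"turn":[0,0,0],"fingers":10},{"travel":[0,1,4],"turn":[0,0,0],"fingers":10},{"travel":[0,0,2],"turn":[0,0,0],"fingers":10},{"travel":[0,0,0],"turn":[0,0,0],"fingers":10},{"travel":[0,0,0],"turn":[0,0,0],"fingers":10}]'
```

```text
time: 8.73
eef_pos: [0.5548, -0.0944, 0.0508]
eef_rot: [-2.845, 0.005, 0.147]
force: [0.4, 0.2, -2.8]
width: 0.0327
grip_force: 45.0
```

```bash
python3 -m crank '[{"travel":[0,0.3,1.5],"turn":[0,0,0],"fingers":10},{"travel":[0,0.3,1.5],"turn":[0,0,0],"fingers":10},{"travel":[0,0,0],"turn":[0,0,0],"fingers":10},{"travel":[0,0,0],"turn":[0,0,0],"fingers":34},{"travel":[0,0,0],"turn":[0,0,0],"fingers":38},{"travel":[0,0,0],"turn":[0,0,0],"fingers":42},{"travel":[0,0,0],"turn":[0,0,0],"fingers":45},{"travel":[0,0,0],"turn":[0,0,0],"fingers":45},{"travel":[0,0,0],"turn":[0,0,0],"fingers":45},{"travel":[0,0,0],"turn":[0,0,0],"fingers":45}]'
```

```text
time: 9.57
eef_pos: [0.5545, -0.0941, 0.0474]
eef_rot: [-2.845, 0.005, 0.147]
force: [-0.3, -0.2, -1.0]
width: 0.0449
grip_force: 0.0
```

```bash
python3 -m crank '[{"travel":[0,0,-5],"turn":[0,0,0],"fingers":45},{"travel":[0,0,-10],"turn":[0,0,0],"fingers":45},{"travel":[0,0,-20],"turn":[0,0,0],"fingers":45},{"travel":[0,0,-30],"turn":[0,0,0],"fingers":45},{"travel":[0,0,-35],"turn":[0,0,0],"fingers":45},{"travel":[0,0,-35],"turn":[0,0,0],"fingers":30},{"travel":[0,0,-35],"turn":[0,0,0],"fingers":10},{"travel":[0,0,-30],"turn":[-6,0,0],"fingers":0},{"travel":[0,0,-10],"turn":[-6,0,0],"fingers":0},{"travel":[0,0,0],"turn":[-5,0,0],"fingers":0}]'
python3 - <<'E'
from h import *
st=bot.state();im=bot.capture("wrist");s=bot.capture("side")
import pickle;pickle.dump(st,open("w5.pkl","wb"))
a=cv2.resize(im[80:305,106:406],None,fx=2,fy=2);b=cv2.resize(s[130:230,215:315],(200,200))
o=np.hstack([a,np.vstack([b,np.zeros((250,200,3),np.uint8)])]);cv2.imwrite("pics/c5.png",o)
c=cam("wrist",st);R=tz(.147);x0=np.array([.5542,-.0986,.058])
for l in([0,0,0],[.1,0,0],[-.1,0,0]):print((proj(c,x0+R@np.array(l))[0]-[106,80])*2)
E
```

```text
time: 10.4
eef_pos: [0.5669, -0.156, 0.2552]
eef_rot: [3.131, -0.004, 0.146]
force: [0.2, 0.2, -0.3]
width: 0.014
grip_force: 0.0
[198.91937948 189.06500902]
[191.98201704  25.21257729]
[205.04938531 333.84861689]
```

View pics/c5.png

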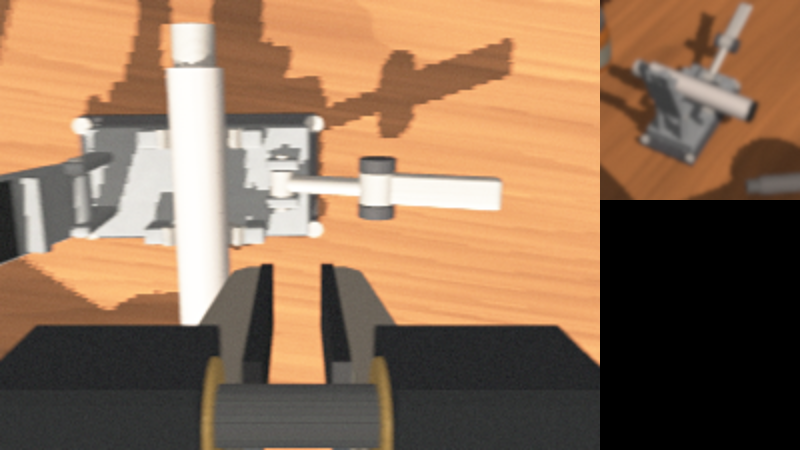

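The tube is seated: its axis is at crop x≈197 against a predicted 199, lying across both Vs. Next I turn the tool 90° and go round behind the cap.

```bash
python3 -m crank '[{"travel":[0,0,-1.5],"turn":[0,0,-7],"fingers":0},{"travel":[0,0,-1.5],"turn":[0,0,-7],"fingers":0},{"travel":[0,0,-1.5],"turn":[0,0,-7],"fingers":0},{"travel":[0,0,-1.5],"turn":[0,0,-7],"fingers":0},{"travel":[0,0,-1.5],"turn":[0,0,-7],"fingers":0},{"travel":[0,0,-1.5],"turn":[0,0,-7],"fingers":0},{"travel":[0,0,-1.5],"turn":[0,0,-7],"fingers":0},{"travel":[0,0,-1.5],"turn":[0,0,-7],"fingers":0},{"travel":[0,0,-1.5],"turn":[0,0,-7],"fingers":0},{"travel":[0,0,-1.5],"turn":[0,0,-7],"fingers":0}]'
python3 -m crank '[{"travel":[0,0,0],"turn":[0,0,-7],"fingers":0},{"travel":[0,0,0],"turn":[0,0,-7],"fingers":0},{"travel":[0,0,0],"turn":[0,0,-6],"fingers":0},{"travel":[32,-0.6,0],"turn":[0,0,0],"fingers":0},{"travel":[32,-0.6,0],"turn":[0,0,0],"fingers":0},{"travel":[32,-0.6,0],"turn":[0,0,0],"fingers":0},{"travel":[32,-0.6,0],"turn":[0,0,0],"fingers":0},{"travel":[32,-0.6,0],"turn":[0,0,0],"fingers":0},{"travel":[32,-0.6,0],"turn":[0,0,0],"fingers":0},{"travel":[32,-0.6,0],"turn":[0,0,0],"fingers":0}]'
cat >> h.py <<'E'
S0=np.array([.5542,-.0986,0.]);SR=tz(.147)
def sad():
    st=bot.state();return (SR.T@(st["eef_pos"]-S0)*1000).round(1),np.degrees(st["eef_rot"]).round(1),st["force"].round(1),round(st["time"],2)
E
python3 -c "
from h import *
print(sad())"
```

```text
time: 11.33
eef_pos: [0.5639, -0.1541, 0.2629]
eef_rot: [-3.134, -0.001, 1.374]
force: [-0.4, -0.4, 0.3]
width: 0.0006
grip_force: 0.0
time: 12.17
eef_pos: [0.5266, 0.0683, 0.2631]
eef_rot: [-3.134, -0.003, 1.717]
force: [-0.4, -0.3, 0.2]
width: 0.0007
grip_force: 0.0
(array([ -2.8, 169.1, 263.1]), array([-1.796e+02, -1.000e-01,  9.840e+01]), array([-0.4, -0.3,  0.2]), 12.17)
```

```bash
python3 -m crank '[{"travel":[0,3,20],"turn":[0,0,0],"fingers":0},{"travel":[0,0,30],"turn":[0,0,0],"fingers":0},{"travel":[0,0,30],"turn":[0,0,0],"fingers":0},{"travel":[0,0,20],"turn":[0,0,0],"fingers":0},{"travel":[-20,0,0],"turn":[0,0,0],"fingers":0},{"travel":[-15,0,0],"turn":[0,0,0],"fingers":0},{"travel":[-10,0,0],"turn":[0,0,0],"fingers":0},{"travel":[-10,0,0],"turn":[0,0,0],"fingers":0},{"travel":[-10,0,0],"turn":[0,0,0],"fingers":0},{"travel":[-10,0,0],"turn":[0,0,0],"fingers":0}]'
python3 -c "
from h import *
print(sad())"
```

```text
time: 13.0
eef_pos: [0.5413, -0.0072, 0.164]
eef_rot: [-3.137, -0.001, 1.718]
force: [0.7, 1.4, 2.1]
width: 0.0004
grip_force: 1.0
(array([  0.6,  92.3, 164. ]), array([-179.7,   -0. ,   98.4]), array([0.7, 1.4, 2.1]), 13.0)
```

```bash
python3 -m crank '[{"travel":[-9.5,0,-0.5],"turn":[0,0,0],"fingers":0},{"travel":[-9.5,0,-0.5],"turn":[0,0,0],"fingers":0},{"travel":[-9.5,0,-0.5],"turn":[0,0,0],"fingers":0},{"travel":[-9.5,0,0],"turn":[0,0,0],"fingers":0},{"travel":[-8,0,3],"turn":[0,0,0],"fingers":0},{"travel":[-8,0,4],"turn":[0,0,0],"fingers":0},{"travel":[-8,0,4],"turn":[0,0,0],"fingers":0},{"travel":[-8,0,5],"turn":[0,0,0],"fingers":0},{"travel":[-5.5,0,7],"turn":[0,0,0],"fingers":0},{"travel":[-5.5,0,7],"turn":[0,0,0],"fingers":0}]'
python3 -c "
from h import *
print(sad())"
```

```text
time: 13.83
eef_pos: [0.5532, -0.0879, 0.1349]
eef_rot: [-3.137, 0.002, 1.718]
force: [-0.2, -0.3, 2.7]
width: 0.0002
grip_force: 0.8
(array([  0.6,  10.7, 134.9]), array([-1.798e+02,  1.000e-01,  9.840e+01]), array([-0.2, -0.3,  2.7]), 13.83)
```

```bash
python3 -m crank '[{"travel":[-5.5,0,7],"turn":[0,0,0],"fingers":0},{"travel":[-5.5,0,7],"turn":[0,0,0],"fingers":0},{"travel":[-2,0,7],"turn":[0,0,0],"fingers":0},{"travel":[-2,0,7],"turn":[0,0,0],"fingers":0},{"travel":[-2,0,7],"turn":[0,0,0],"fingers":0},{"travel":[-2,0,6],"turn":[0,0,0],"fingers":0},{"travel":[-2,0,4],"turn":[0,0,0],"fingers":0},{"travel":[0,0,2],"turn":[0,0,0],"fingers":0},{"travel":[0,0,1],"turn":[0,0,0],"fingers":0},{"travel":[0,0,0],"turn":[0,0,0],"fingers":0}]'
python3 -c "
from h import *
print(sad())"
```

```text
time: 14.67
eef_pos: [0.5551, -0.1074, 0.0874]
eef_rot: [-3.135, -0.0, 1.718]
force: [-2.0, 0.4, 3.1]
width: 0.0004
grip_force: 1.9
(array([-0.4, -8.8, 87.4]), array([-179.6,   -0. ,   98.5]), array([-2. ,  0.4,  3.1]), 14.67)
```

```bash
python3 -m crank '[{"travel":[0,0,1],"turn":[0,0,0],"fingers":0},{"travel":[0,0,1],"turn":[0,0,0],"fingers":0},{"travel":[0,0,0],"turn":[0,0,0],"fingers":0},{"travel":[0,0,0],"turn":[0,0,0],"fingers":0},{"travel":[0,0,0],"turn":[0,0,0],"fingers":0},{"travel":[0,0,0],"turn":[0,0,0],"fingers":0},{"travel":[0,0,0],"turn":[0,0,0],"fingers":0},{"travel":[0,0,0],"turn":[0,0,0],"fingers":0},{"travel":[0,0,0],"turn":[0,0,0],"fingers":0},{"travel":[0,0,0],"turn":[0,0,0],"fingers":0}]'
python3 -c "
from h import *
print(sad())"
```

```text
time: 15.5
eef_pos: [0.5552, -0.1075, 0.0872]
eef_rot: [-3.135, 0.0, 1.719]
force: [-8.6, 2.2, 15.4]
width: 0.0004
grip_force: 7.7
(array([-0.3, -8.9, 87.2]), array([-179.6,    0. ,   98.5]), array([-8.6,  2.2, 15.4]), 15.5)
```

The force rises against a stop at z=87.2, so the cap is shut. I'll lift, tilt toward -y and set up to grip the lever across its width.

```bash
python3 -m crank '[{"travel":[0,0,-20],"turn":[0,0,0],"fingers":0},{"travel":[0,0,-30],"turn":[0,0,0],"fingers":0},{"travel":[0,0,-30],"turn":[0,0,0],"fingers":0},{"travel":[-10,0,0],"turn":[0,-6,0],"fingers":20},{"travel":[-10,0,0],"turn":[0,-6,0],"fingers":40},{"travel":[-10,0,0],"turn":[0,-6,0],"fingers":60},{"travel":[-10,0,0],"turn":[0,-6,0],"fingers":60},{"travel":[-10,0,0],"turn":[0,-6,0],"fingers":60},{"travel":[-20,0,0],"turn":[0,0,0],"fingers":60},{"travel":[0,0,0],"turn":[0,0,0],"fingers":60}]'
python3 - <<'E'
from h import *
print(sad())
st=bot.state();c=cam("wrist",st);im=bot.capture("wrist");t=bot.capture("top")
a=cv2.resize(im,(400,300));b=cv2.resize(t[130:220,210:340],(400,277));b=np.vstack([b,np.zeros((23,400,3),np.uint8)])
cv2.imwrite("pics/c6.png",np.hstack([a,b]));cv2.imwrite("pics/w6.png",im)
for b in(.3,.335,.37):
    p=pts([.5542,-.0986,.147,0,b]);print(b,[(k,(proj(c,p[k])[0]*400/512).round(1)) for k in("cam","lend","P1","P2")])
E
```

```text
time: 16.33
eef_pos: [0.5663, -0.1727, 0.1863]
eef_rot: [-3.137, 0.525, 1.722]
force: [0.3, -0.7, 0.4]
width: 0.0447
grip_force: 0.0
(array([  1.1, -75.1, 186.3]), array([-179.7,   30.1,   98.7]), array([ 0.3, -0.7,  0.4]), 16.33)
0.3 [('cam', array([198.7, 116.3])), ('lend', array([198.6, 165.3])), ('P1', array([212.6,  98.1])), ('P2', array([184.7,  98.1]))]
0.335 [('cam', array([198.7, 116.8])), ('lend', array([198.6, 167. ])), ('P1', array([212.6,  98.1])), ('P2', array([184.7,  98.1]))]
0.37 [('cam', array([198.7, 117.3])), ('lend', array([198.6, 168.7])), ('P1', array([212.6,  98.1])), ('P2', array([184.7,  98.1]))]
```

View pics/c6.png

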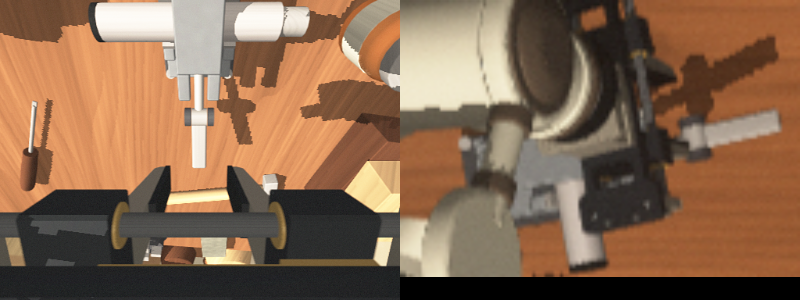

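The wrist crop shows the cap shut, the cam at (199,117) and the lever end at (198.5,167). That matches bolt = 0.335, so I'll compute the grasp and the arc.

Run:
```python
from h import *
st=bot.state();T=Ro.from_euler("xyz",st["eef_rot"]);b=.335
u=np.array([0,-np.cos(b),np.sin(b)]);piv=S0+SR@np.array([0,-.052,.034])
tz_=T.apply([0,0,1]);g=piv+SR@(u*.115)
pre=g+tz_*(.016-.07)
print("to pre",T.inv().apply(pre-st["eef_pos"])*1000,"then z 70")
p=T.inv().apply(g+tz_*.016-piv)*1000;print("tcp rel pivot in tool",p)
for d in(5,6):
    Rd=Ro.from_rotvec([0,np.radians(d),0]).as_matrix();print(d,"travel old axes",Rd@p-p,"new axes",p-Rd.T@p)
```

```text
to pre [-17.53440316  -0.33714805  87.60461798] then z 70
tcp rel pivot in tool [-1.12967840e+02 -8.33155006e-02  3.75234795e+01]
5 travel old axes [ 3.70026346e+00 -1.38777878e-17  9.70300784e+00] new axes [2.84050998e+00 1.38777878e-17 9.98858418e+00]
6 travel old axes [4.54112129e+00 1.38777878e-17 1.16027972e+01] new axes [ 3.30342200e+00 -1.38777878e-17  1.20139123e+01]
```

The sign shows that the bolt rising turns the tool the other way. So I should start tilted toward +y (about +38°) and end near -33°. I'll retilt here.

```bash
python3 -m crank '[{"travel":[0,0,0],"turn":[0,6.8,0],"fingers":60},{"travel":[0,0,0],"turn":[0,6.8,0],"fingers":60},{"travel":[0,0,0],"turn":[0,6.8,0],"fingers":60},{"travel":[0,0,0],"turn":[0,6.8,0],"fingers":60},{"travel":[0,0,0],"turn":[0,6.8,0],"fingers":60},{"travel":[0,0,0],"turn":[0,6.8,0],"fingers":60},{"travel":[0,0,0],"turn":[0,6.8,0],"fingers":60},{"travel":[0,0,0],"turn":[0,6.8,0],"fingers":60},{"travel":[0,0,0],"turn":[0,6.8,0],"fingers":60},{"travel":[0,0,0],"turn":[0,6.8,0],"fingers":60}]'
python3 -m crank '[{"travel":[-25,0,-5],"turn":[0,0,0],"fingers":60},{"travel":[-25,0,-5],"turn":[0,0,0],"fingers":60},{"travel":[-25,0,-5],"turn":[0,0,0],"fingers":60},{"travel":[-25,0,-5],"turn":[0,0,0],"fingers":60},{"travel":[0,0,0],"turn":[0,0,0],"fingers":60},{"travel":[0,0,0],"turn":[0,0,0],"fingers":60},{"travel":[0,0,0],"turn":[0,0,0],"fingers":60},{"travel":[0,0,0],"turn":[0,0,0],"fingers":60},{"travel":[0,0,0],"turn":[0,0,0],"fingers":60},{"travel":[0,0,0],"turn":[0,0,0],"fingers":60}]'
cat > arc.py <<'E'
from h import *
print(sad())
st=bot.state();T=Ro.from_euler("xyz",st["eef_rot"]);b=.335
u=np.array([0,-np.cos(b),np.sin(b)]);piv=S0+SR@np.array([0,-.052,.034])
tz_=T.apply([0,0,1]);g=piv+SR@(u*.115)
pre=g+tz_*(.016-.07)
print("to pre",T.inv().apply(pre-st["eef_pos"])*1000,"then z 70")
p=T.inv().apply(g+tz_*.016-piv)*1000;print("tcp rel pivot in tool",p)
for d in(-5,-6):
    Rd=Ro.from_rotvec([0,np.radians(d),0]).as_matrix();print(d,"travel old axes",Rd@p-p,"new axes",p-Rd.T@p)
E
python3 arc.py
```

```text
time: 17.27
eef_pos: [0.5661, -0.1733, 0.1864]
eef_rot: [-3.138, -0.668, 1.714]
force: [0.2, -0.5, 0.8]
width: 0.06
grip_force: 0.0
time: 18.1
eef_pos: [0.5791, -0.2618, 0.1405]
eef_rot: [-3.136, -0.662, 1.716]
force: [-0.4, 0.8, -0.2]
width: 0.0602
grip_force: 0.0
(array([   0.7, -165.1,  140.5]), array([-179.7,  -37.9,   98.3]), array([-0.4,  0.8, -0.2]), 18.1)
to pre [-38.67395422  -0.39236775   2.94901082] then z 70
tcp rel pivot in tool [-62.39596194  -0.29258513 -80.60050894]
-5 travel old axes [ 7.26223270e+00 -5.55111512e-17 -5.13145714e+00] new axes [ 6.78736175e+00  5.55111512e-17 -5.74487568e+00]
-6 travel old axes [ 8.76685895e+00  5.55111512e-17 -6.08061599e+00] new axes [ 8.08323573e+00 -5.55111512e-17 -6.96369204e+00]
```

```bash
python3 -m crank '[{"travel":[-20,0,0],"turn":[0,0,0],"fingers":60},{"travel":[-18.5,0,3],"turn":[0,0,0],"fingers":60},{"travel":[0,0,20],"turn":[0,0,0],"fingers":60},{"travel":[0,0,20],"turn":[0,0,0],"fingers":60},{"travel":[0,0,15],"turn":[0,0,0],"fingers":60},{"travel":[0,0,10],"turn":[0,0,0],"fingers":60},{"travel":[0,0,5],"turn":[0,0,0],"fingers":60},{"travel":[0,0,0],"turn":[0,0,0],"fingers":60},{"travel":[0,0,0],"turn":[0,0,0],"fingers":60},{"travel":[0,0,0],"turn":[0,0,0],"fingers":60}]'
python3 arc.py
python3 - <<'E'
from h import *
cv2.imwrite("pics/w7.png",np.hstack([cv2.resize(bot.capture("wrist"),(400,300)),cv2.resize(bot.capture("side")[80:230,200:400],(400,300))]))
E
```

```text
time: 18.93
eef_pos: [0.5768, -0.249, 0.0595]
eef_rot: [-3.137, -0.661, 1.715]
force: [0.8, 0.2, 0.9]
width: 0.0601
grip_force: 0.0
(array([   0.3, -152.1,   59.5]), array([-179.7,  -37.9,   98.3]), array([0.8, 0.2, 0.9]), 18.93)
to pre [  0.85875613  -0.3915331  -68.97447926] then z 70
tcp rel pivot in tool [-62.48530171  -0.14574698 -80.54307757]
-5 travel old axes [ 7.25756719e+00 -2.77555756e-17 -5.13946215e+00] new axes [ 6.78201631e+00  2.77555756e-17 -5.75244361e+00]
-6 travel old axes [ 8.76134515e+00  2.77555756e-17 -6.09026916e+00] new axes [ 8.07674310e+00 -2.77555756e-17 -6.97271597e+00]
```

View pics/w7.png

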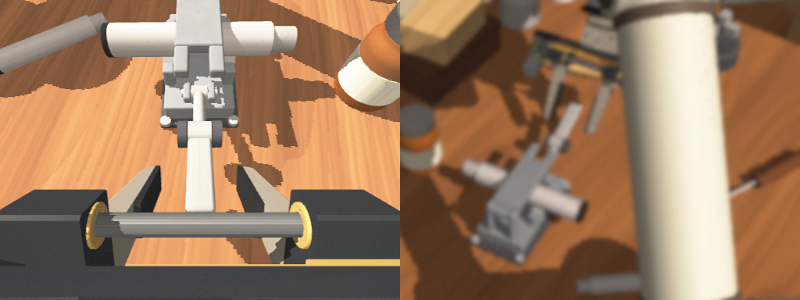

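The lever is centred between the fingers, at wrist crop (200,190). I'll close gently on it.

```bash
python3 -m crank '[{"travel":[0,0,1],"turn":[0,0,0],"fingers":40},{"travel":[0,0,0],"turn":[0,0,0],"fingers":25},{"travel":[0,0,0],"turn":[0,0,0],"fingers":10},{"travel":[0,0,0],"turn":[0,0,0],"fingers":10},{"travel":[0,0,0],"turn":[0,0,0],"fingers":10},{"travel":[0,0,0],"turn":[0,0,0],"fingers":10},{"travel":[0,0,0],"turn":[0,0,0],"fingers":10},{"travel":[0,0,0],"turn":[0,0,0],"fingers":10},{"travel":[0,0,0],"turn":[0,0,0],"fingers":10},{"travel":[0,0,0],"turn":[0,0,0],"fingers":10}]' 15
python3 -m crank '[{"travel":[4.3,0,-3.1],"turn":[0,-3,0],"fingers":10},{"travel":[7.3,0,-5.1],"turn":[0,-5,0],"fingers":10},{"travel":[7.3,0,-5.1],"turn":[0,-5,0],"fingers":10},{"travel":[7.3,0,-5.1],"turn":[0,-5,0],"fingers":10},{"travel":[7.3,0,-5.1],"turn":[0,-5,0],"fingers":10},{"travel":[7.3,0,-5.1],"turn":[0,-5,0],"fingers":10},{"travel":[0,0,0],"turn":[0,0,0],"fingers":10},{"travel":[0,0,0],"turn":[0,0,0],"fingers":10},{"travel":[0,0,0],"turn":[0,0,0],"fingers":10},{"travel":[0,0,0],"turn":[0,0,0],"fingers":10}]'
python3 - <<'E'
from h import *
print(sad());s,r,_,_=sad()
T=Ro.from_euler("xyz",bot.state()["eef_rot"]);a=np.degrees(np.arcsin((SR.T@T.apply([0,0,1]))[1]))
g=s+SR.T@T.apply([0,0,-17]);print("tilt",a,"grasp",g,"r",np.hypot(g[1]+52,g[2]-34),"ang",np.degrees(np.arctan2(g[2]-34,-52-g[1])))
E
```

```text
time: 19.87
eef_pos: [0.5772, -0.2474, 0.0577]
eef_rot: [-3.138, -0.662, 1.715]
force: [4.6, 0.6, -1.7]
width: 0.0198
grip_force: 15.0
time: 20.7
eef_pos: [0.5738, -0.2252, 0.1011]
eef_rot: [-3.139, -0.176, 1.716]
force: [5.2, 0.3, 4.9]
width: 0.0198
grip_force: 15.0
(array([   0.9, -128.1,  101.1]), array([-179.8,  -10.1,   98.3]), array([5.2, 0.3, 4.9]), 20.7)
tilt 10.071572138834524 grasp [   0.94489634 -131.07292997  117.83797096] r 115.24466854592802 ang 46.67538770171817
```

```bash
python3 -m crank '[{"travel":[7.3,0,-5.1],"turn":[0,-5,0],"fingers":10},{"travel":[7.3,0,-5.1],"turn":[0,-5,0],"fingers":10},{"travel":[7.3,0,-5.1],"turn":[0,-5,0],"fingers":10},{"travel":[7.3,0,-5.1],"turn":[0,-5,0],"fingers":10},{"travel":[7.3,0,-5.1],"turn":[0,-5,0],"fingers":10},{"travel":[7.3,0,-5.1],"turn":[0,-5,0],"fingers":10},{"travel":[7.3,0,-5.1],"turn":[0,-5,0],"fingers":10},{"travel":[7.3,0,-5.1],"turn":[0,-5,0],"fingers":10},{"travel":[4.3,0,-3.1],"turn":[0,-3,0],"fingers":10},{"travel":[0,0,0],"turn":[0,0,0],"fingers":10}]'
cat > ang.py <<'E'
from h import *
print(sad());s,r,_,_=sad()
T=Ro.from_euler("xyz",bot.state()["eef_rot"]);a=np.degrees(np.arcsin((SR.T@T.apply([0,0,1]))[1]))
g=s+SR.T@T.apply([0,0,-17]);print("tilt",a,"grasp",g,"r",np.hypot(g[1]+52,g[2]-34),"ang",np.degrees(np.arctan2(g[2]-34,-52-g[1])))
E
python3 ang.py
```

```text
time: 21.53
eef_pos: [0.564, -0.1581, 0.1356]
eef_rot: [-3.133, 0.583, 1.725]
force: [-2.6, -0.2, 12.3]
width: 0.0198
grip_force: 15.0
(array([  1. , -60.3, 135.6]), array([-179.5,   33.4,   98.8]), array([-2.6, -0.2, 12.3]), 21.53)
tilt -33.41854513270583 grasp [  1.07323526 -50.9372342  149.78919494] r 115.7940721144615 ang 90.52587191062537
```

The grasp angle computes to 90.5°, so the bolt is upright. I'll release, back out and close the fingers.

```bash
python3 -m crank '[{"travel":[0,0,0],"turn":[0,0,0],"fingers":10},{"travel":[0,0,0],"turn":[0,0,0],"fingers":10},{"travel":[0,0,0],"turn":[0,0,0],"fingers":10},{"travel":[0,0,0],"turn":[0,0,0],"fingers":35},{"travel":[0,0,0],"turn":[0,0,0],"fingers":60},{"travel":[0,0,0],"turn":[0,0,0],"fingers":60},{"travel":[0,0,0],"turn":[0,0,0],"fingers":60},{"travel":[0,0,-15],"turn":[0,0,0],"fingers":60},{"travel":[0,0,-30],"turn":[0,0,0],"fingers":60},{"travel":[0,0,-35],"turn":[0,0,0],"fingers":60}]'
python3 -m crank '[{"travel":[0,0,-30],"turn":[0,0,0],"fingers":40},{"travel":[0,0,-5],"turn":[0,6.8,0],"fingers":0},{"travel":[0,0,0],"turn":[0,6.8,0],"fingers":0},{"travel":[0,0,0],"turn":[0,6.8,0],"fingers":0},{"travel":[0,0,0],"turn":[0,6.8,0],"fingers":0},{"travel":[0,0,0],"turn":[0,6.3,0],"fingers":0},{"travel":[0,0,0],"turn":[0,0,0],"fingers":0},{"travel":[0,0,0],"turn":[0,0,0],"fingers":0},{"travel":[0,0,0],"turn":[0,0,0],"fingers":0},{"travel":[0,0,0],"turn":[0,0,0],"fingers":0}]'
python3 - <<'E'
from h import *
print(sad())
st=bot.state();c=cam("wrist",st);im=bot.capture("wrist");cv2.imwrite("pics/w8.png",np.hstack([cv2.resize(im,(400,300)),cv2.resize(bot.capture("side")[80:230,200:400],(400,300))]))
for b in(1.5,1.571):
    p=pts([.5542,-.0986,.147,0,b]);print(b,[(k,(proj(c,p[k])[0]*400/512).round(1)) for k in("cam","lend")])
E
```

```text
time: 22.37
eef_pos: [0.5549, -0.1146, 0.1985]
eef_rot: [-3.128, 0.574, 1.723]
force: [0.8, 0.1, -0.1]
width: 0.0601
grip_force: 0.0
time: 23.2
eef_pos: [0.554, -0.0943, 0.2294]
eef_rot: [-3.135, -0.008, 1.72]
force: [0.0, 0.1, 0.1]
width: 0.0004
grip_force: 0.0
(array([  0.5,   4.2, 229.4]), array([-179.6,   -0.5,   98.5]), array([0. , 0.1, 0.1]), 23.2)
1.5 [('cam', array([199.2, 183.9])), ('lend', array([199. , 215.1]))]
1.571 [('cam', array([199.2, 180.9])), ('lend', array([199. , 206.9]))]
```

View pics/w8.png

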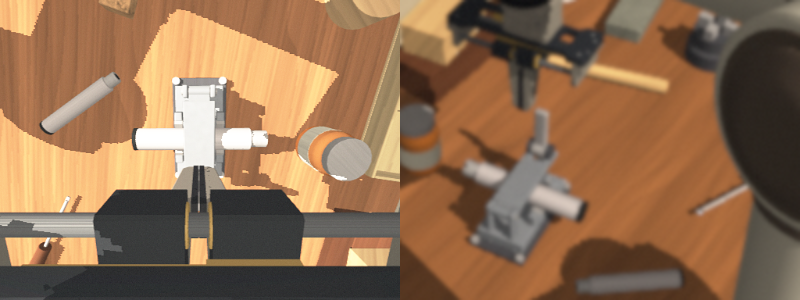

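The side crop shows the lever standing upright at (540,130) behind the shut cap, with the tube still in place. I'll go to the -y side and fold it.

```bash
python3 -m crank '[{"travel":[-25,0,0],"turn":[0,0,0],"fingers":0},{"travel":[-40,0,0],"turn":[0,0,0],"fingers":0},{"travel":[-40,0,0],"turn":[0,0,0],"fingers":0},{"travel":[0,0,0],"turn":[0,0,0],"fingers":0},{"travel":[0,0,25],"turn":[0,0,0],"fingers":0},{"travel":[0,0,30],"turn":[0,0,0],"fingers":0},{"travel":[0,0,20],"turn":[0,0,0],"fingers":0},{"travel":[15,0,0],"turn":[0,0,0],"fingers":0},{"travel":[10,0,0],"turn":[0,0,0],"fingers":0},{"travel":[8,0,0],"turn":[0,0,0],"fingers":0}]'
python3 -c "
from h import *
print(sad())"
```

```text
time: 24.13
eef_pos: [0.5651, -0.1641, 0.156]
eef_rot: [-3.138, -0.008, 1.72]
force: [0.5, -0.0, 0.7]
width: 0.0005
grip_force: 0.0
(array([  1.2, -66.4, 156. ]), array([-179.8,   -0.4,   98.5]), array([ 0.5, -0. ,  0.7]), 24.13)
```

```bash
python3 -m crank '[{"travel":[6,0,1],"turn":[0,0,0],"fingers":0},{"travel":[7,0,1],"turn":[0,0,0],"fingers":0},{"travel":[7,0,1.5],"turn":[0,0,0],"fingers":0},{"travel":[6.5,0,3.5],"turn":[0,0,0],"fingers":0},{"travel":[6.5,0,3.5],"turn":[0,0,0],"fingers":0},{"travel":[6.5,0,4],"turn":[0,0,0],"fingers":0},{"travel":[4.5,0,6],"turn":[0,0,0],"fingers":0},{"travel":[4.5,0,6],"turn":[0,0,0],"fingers":0},{"travel":[4.5,0,6],"turn":[0,0,0],"fingers":0},{"travel":[1.5,0,5],"turn":[0,0,0],"fingers":0}]'
python3 -c "
from h import *
print(sad())"
```

```text
time: 24.97
eef_pos: [0.5577, -0.1107, 0.1191]
eef_rot: [-3.14, -0.009, 1.718]
force: [-0.8, 2.3, 7.1]
width: 0.0004
grip_force: 2.9
(array([  1.7, -12.5, 119.1]), array([-179.9,   -0.5,   98.4]), array([-0.8,  2.3,  7.1]), 24.97)
```

```bash
python3 -m crank '[{"travel":[2,0,5],"turn":[0,0,0],"fingers":0},{"travel":[2,0,4],"turn":[0,0,0],"fingers":0},{"travel":[1,0,3],"turn":[0,0,0],"fingers":0},{"travel":[0,0,2],"turn":[0,0,0],"fingers":0},{"travel":[0,0,1],"turn":[0,0,0],"fingers":0},{"travel":[0,0,1],"turn":[0,0,0],"fingers":0},{"travel":[0,0,1],"turn":[0,0,0],"fingers":0},{"travel":[0,0,0],"turn":[0,0,0],"fingers":0},{"travel":[0,0,0],"turn":[0,0,0],"fingers":0},{"travel":[0,0,0],"turn":[0,0,0],"fingers":0}]'
python3 -c "
from h import *
print(sad())"
```

```text
time: 25.8
eef_pos: [0.5572, -0.1065, 0.1037]
eef_rot: [-3.14, -0.008, 1.718]
force: [-2.2, 2.5, 16.2]
width: 0.0002
grip_force: 7.9
(array([  1.8,  -8.2, 103.7]), array([-179.9,   -0.5,   98.4]), array([-2.2,  2.5, 16.2]), 25.8)
```

The lever is against its stop: TCP at z=103.7 with 16 N. I'll retreat and check.

```bash
python3 -m crank '[{"travel":[0,0,-10],"turn":[0,0,0],"fingers":0},{"travel":[0,0,-20],"turn":[0,0,0],"fingers":0},{"travel":[0,0,-30],"turn":[0,0,0],"fingers":0},{"travel":[0,0,-30],"turn":[0,0,0],"fingers":0},{"travel":[-20,0,-10],"turn":[0,0,0],"fingers":0},{"travel":[-20,0,0],"turn":[0,0,0],"fingers":0},{"travel":[-20,0,0],"turn":[0,0,0],"fingers":0},{"travel":[-20,0,0],"turn":[0,0,0],"fingers":0},{"travel":[0,0,0],"turn":[0,0,0],"fingers":0},{"travel":[0,0,0],"turn":[0,0,0],"fingers":0}]'
python3 - <<'E'
from h import *
print(sad())
cv2.imwrite("pics/w9.png",np.hstack([cv2.resize(bot.capture("wrist"),(400,300)),cv2.resize(bot.capture("side")[130:220,215:335],(400,300))]))
E
```

```text
time: 26.63
eef_pos: [0.5672, -0.1867, 0.199]
eef_rot: [-3.135, -0.011, 1.717]
force: [-0.1, -0.5, 0.6]
width: 0.0002
grip_force: 0.0
(array([-1.00e-01, -8.91e+01,  1.99e+02]), array([-179.6,   -0.6,   98.3]), array([-0.1, -0.5,  0.6]), 26.63)
```

View pics/w9.png

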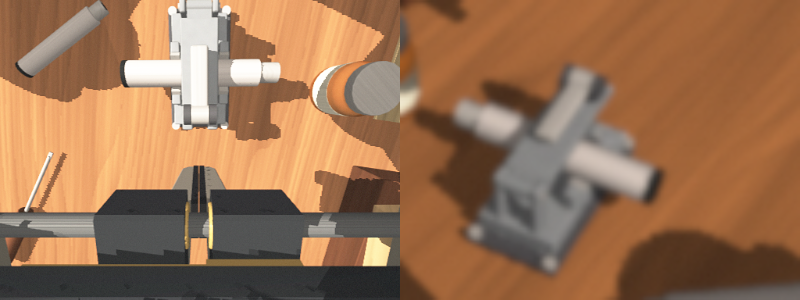

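The lever lies flat over the shut cap at wrist crop (200,75), the cam is at (200,112), the tube is clamped across, and the arm is clear. I'm handing in.

```bash
python3 -c "
from cell import bot
print(bot.close_job())"
```

```text
the job is handed in; nothing more can be done
None
```

I've handed the job in at about 27 s: the tube lies in the clamp V, the cap is shut, the bolt is upright and the lever is folded flat, with the arm clear, going by the last pictures and contact forces; no verdict came back.

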